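# Slide the sensor carriage home in its matching nest

### The arm

A 7-joint arm with a two-finger parallel gripper is mounted at the origin on the work surface. World frame = base frame: x ahead of the robot, y to its left, z up, the work surface at z = 0. Lengths are in m, angles in rad, forces in N, time in s.
With the tool pointing down it reaches from about 0.425 to 0.875 m from the base axis. Payload 4.7 kg.
Tool frame: the origin (TCP) lies midway between the tips of the shut fingers; the grasp point (between the pads) lies 19 mm behind it; z points along the fingers, x is the direction in which the jaws open and shut, and the axes are right-handed (so a half turn about z gives the same grasp; the last joint's range is limited). The gripper opens to 87 mm and grips with 3 to 60 N. Pads are 19 mm wide; open, the fingers measure 117 mm over their backs; the gripper's body (75 mm by 190 mm) begins 51 mm behind the grasp point.
Start: joints at [-1.123, 0.321, -0.07, 1.45, 0.023, 1.371, -0.057], TCP at [0.273, 0.59, 0.223] pointing down, gripper open.
Joint ranges: [-2.86, 2.86], [-0.3, 2.09], [-1.38, 1.24], [0.06, 2.45], [-1.56, 4.7], [0.09, 2.05], [-2.69, 2.69]. Speed limits (rad/s): [2.57, 2.57, 3.14, 3.14, 3.14, 3.14, 3.14].

### API

Orientations are given as a rotation vector (axis times angle).
In Python, from bench import get_state, eyes, ticket gives the robot as it stands.
- The arm moves only by the tool carry_out, never from a script. Its argument "motion" is a list of rows, each a list of 2 entries, a list of its own where there are three numbers: the shift along the world's x, y, z in m, then the turn about the world's z in rad. A call has 1 to 20 rows; each row is the pose to reach, as a shift and turn from the pose commanded when the call began; what a row does not reach only later rows make up. A row lasts 1/10 s, in which the tool goes at most 50 mm and 8.59 degrees, less where a joint would pass 70% of its speed; a pose out of reach is approached as far as the arm can. A call with a gripper value outside its range is refused whole. "grip" is the gripper command: -1 is fully open, 1 is shut, values between are in proportion, set as the call begins (left out, the last holds). The fingers move at their own pace and stop on an object; "squeeze" is the grip in N (left out, the last holds). Time passes only in rows, so rows that repeat a pose let the fingers close. It gives the time, the measured TCP pose, the force and the opening at its end, in the units of the state.
- get_state(): the state, without advancing time (a new reading comes with each control period).
- eyes.get_image(name): name is "side" or "top"; returns a dict with "pixels" (480x640x3 uint8, blue, green, red), "mtx" (3x3 intrinsics, pixels), "extrinsics" (4x4, takes a point from camera to world coordinates). Camera axes: x right, y down, z forward; pixel columns grow to the right and rows downward; lengths in m; the calibration is good to about 2 mm. A picture is of the moment at which its call begins. There is no depth.
- ticket.close_job(): hands the job in, once; it reports no verdict.
The state is a dict: "time": time; "joint_positions": joint angles; "qd": joint speeds; "joint_torque": joint torques, N m; "position": TCP position; "tool_rot": TCP orientation; "ft_force": force on the tool from outside, world axes, zero at the start; "torque": the same for the moment, N m; "grip_width": opening from 0.0 (shut) to 1.0 (fully open).
Only numpy, scipy, OpenCV 4.12 (cv2) and the standard library are available. Lean on these libraries where they do the work, as an engineer would, in place of code of your own. Each camera call takes 0.05 s, during which the arm holds its last target. There are 200 camera calls.

### The job

Slide the loose sensor carriage along the bench, nose first, into the one nest whose back has the same pointed shape as the carriage's nose, until it is fully home against the back of that nest. Keep it flat on the bench all the way (do not lift or tip it), and leave the cup, the thumb knob and the screwdriver where they are.

Things in the scene. Friction and masses are not known exactly. Their poses are not given: they have to be found in the camera images.
- carriage: Loose aluminium plate lying flat, 0.3-0.6 kg. From above a pentagon 98 x 76 mm, 22 thick: flat back at x=-40, flat sides y=+-38 from x=-40 to +20, then a 90 degree nose, tip x=+58. Origin on its underside, under the centre of mass within 2 mm; x to the nose, z up. A dark red sensor box (46 x 22 mm) on top, up to 42 mm. Nose starts within 30 degrees of +x, away from the robot.
- nest_pointed: Matching nest: fixed aluminium wall frame 20 mm high, 10 thick, no floor. Origin: at bench level, where the carriage's origin is when home, x axes then agree; opens to -x, towards the robot. Inner sides y=+-41.5 mm (3.5 play each side) from x=-36 to +16, flaring to y=+-52 at x=-62; the back is a 90 degree V, bottom at x=+58. Home, the carriage's back is at x=-40. 8 mm high lugs reach y=+-67.
- nest_round: Not for this carriage: a fixed nest of the same make and mouth, its back a shallow round arc, bottom at x=+36 mm. Axes as the other nests; opens to -x.
- nest_square: Not for this carriage: a fixed nest of the same make and mouth, its back a straight wall at x=+30 mm. Axes as the other nests; opens to -x. The three nests stand in a row beyond the carriage, in any order, each turned up to 7 degrees.
- cup: Bystander: white plastic cup standing upright, 84 mm across the rim, 100 mm high, origin under its centre. Leave it alone.
- knob: Bystander: small steel thumb knob standing on its head, 32 mm across, 40 mm high, origin under its centre. Leave it alone.
- driver: Bystander: screwdriver lying on the bench, about 200 mm long, origin under its middle. Leave it alone.

How it is judged:
By the outcome, as a careful person would: the job done as asked, in the order asked, and still so for the second after the job is handed in, with the robot touching nothing.
It also fails if it takes over 61 s, if anything falls off the work surface, if the arm or the gripper's body presses on something with over 40 N, if the wrist force passes 120 N, or if a joint passes its speed limit or range.

## Working session

There is one attempt and no reset: what is moved stays moved. The work goes in short steps, Python scripts to look and compute and a tool call to move; the robot and the scene stay as the last step left them, time stands still between calls to the robot, and variables do not carry over. Pictures are saved under pics/ and viewed, about 8 in all and at most 12, crops included, and the job is handed in when it is done.

Besides the shell and the picture viewer there is one more tool, called after "Request:" as name(argument=value, ...), one argument or row to a line, values as JSON. carry_out: Moves the arm, as the interface text tells. Its arguments: {"type":"object","properties":{"motion":{"type":"array","items":{"type":"array"}},"grip":{"type":"number"},"squeeze":{"type":"number"}},"required":["motion"]}

```bash
mkdir -p pics; python3 - <<'E'
from bench import get_state, eyes
import cv2,numpy as np
for n in("top","side"):
    d=eyes.get_image(n); cv2.imwrite(f"pics/{n}0.png",np.array(d["pixels"])); print(n,np.round(d["mtx"],1).tolist(),np.round(d["extrinsics"],3).tolist())
print(get_state())
E
```

```text
top [[568.3, 0.0, 324.5], [0.0, 568.3, 240.7], [0.0, 0.0, 1.0]] [[0.016, -0.998, 0.056, 0.453], [-1.0, -0.016, -0.01, 0.016], [0.011, -0.056, -0.998, 1.099], [0.0, 0.0, 0.0, 1.0]]
side [[485.8, 0.0, 319.6], [0.0, 485.8, 233.4], [0.0, 0.0, 1.0]] [[0.864, -0.381, 0.329, 0.204], [-0.503, -0.633, 0.588, -0.595], [-0.016, -0.674, -0.739, 0.807], [0.0, 0.0, 0.0, 1.0]]
{'time': 0.1, 'joint_positions': array([-1.12288558,  0.32174197, -0.07008161,  1.4515135 ,  0.0225941 ,
        1.37075503, -0.05692039]), 'qd': array([-0.0011536 , -0.00108109,  0.00079015, -0.0035544 , -0.00118453,
       -0.0001857 , -0.00184806]), 'joint_torque': array([ 1.19734586e-04, -4.92575848e+01, -4.05413378e-01, -3.13399172e+01,
       -6.40737754e-02,  3.95044894e-02,  8.05755462e-05]), 'position': array([0.27306431, 0.58935275, 0.22159514]), 'tool_rot': array([ 2.64666067e+00,  1.69080834e+00, -2.08462312e-03]), 'ft_force': array([-0.32994702,  0.28574804, -0.91941626]), 'torque': array([-0.03685271, -0.02486436,  0.0313249 ]), 'grip_width': 0.9958308533349899}
```

View pics/top0.png

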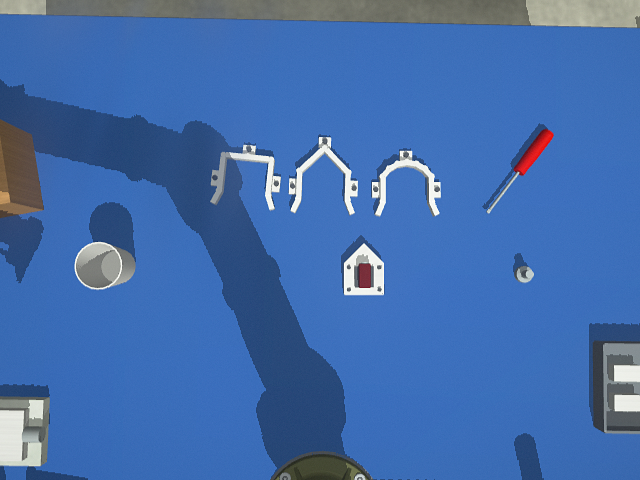

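View pics/side0.png

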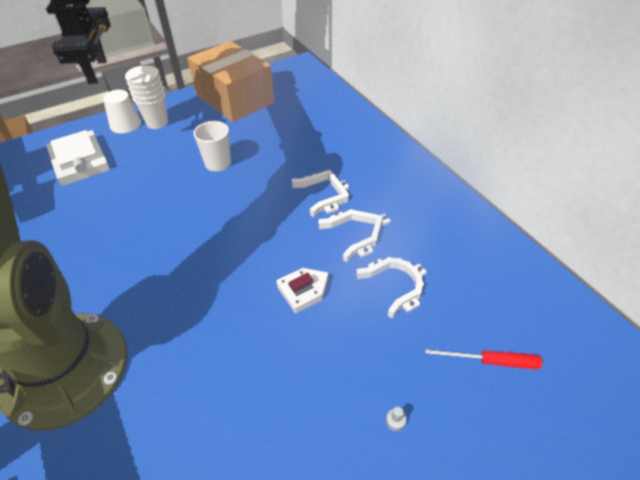

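Middle nest (V at about (324,140) in the top view) is the match. The carriage is at about (363,270), and the box runs lengthwise on it. Next I take a zoomed crop and measure.

```bash
cat > h.py <<'E'
from bench import get_state, eyes
import cv2,numpy as np
def ray(d,uv,z):
    E=np.array(d["extrinsics"]);K=np.array(d["mtx"])
    uv=np.atleast_2d(uv).astype(float)
    r=(E[:3,:3]@np.linalg.inv(K)@np.c_[uv,np.ones(len(uv))].T).T
    o=E[:3,3]; return (o+r*((z-o[2])/r[:,2])[:,None])[:,:2]
def proj(d,p):
    E=np.linalg.inv(np.array(d["extrinsics"]));q=np.array(d["mtx"])@(E[:3,:3]@np.array(p,float)+E[:3,3]);return q[:2]/q[2]
E
python3 - <<'E'
from h import *
d=eyes.get_image("top");im=np.array(d["pixels"])
g=im[:,:,2]  # red channel: bench dark, aluminium bright
m=(g>130).astype(np.uint8)
cs,_=cv2.findContours(m,cv2.RETR_EXTERNAL,cv2.CHAIN_APPROX_NONE)
for c in cs:
    x,y,w,h=cv2.boundingRect(c)
    if 270<x+w/2<400 and 120<y+h/2<310 and cv2.contourArea(c)>100:
        ap=cv2.approxPolyDP(c,2.0,True)[:,0]
        print((x,y,w,h)); print(np.c_[ap,np.round(ray(d,ap,.021),4)])
hsv=cv2.cvtColor(im,cv2.COLOR_BGR2HSV)
r=((im[:,:,2]>im[:,:,0]*1.5)&(im[:,:,2]>50)).astype(np.uint8)[230:310,330:400]
c=max(cv2.findContours(r,0,1)[0],key=cv2.contourArea)+[330,230]
print("box",cv2.minAreaRect(c),np.round(ray(d,cv2.boxPoints(cv2.minAreaRect(c)),.042),4))
cr=cv2.resize(im[125:305,270:400],None,fx=3.3,fy=3.3,interpolation=cv2.INTER_CUBIC);cv2.imwrite("pics/c1.png",cr)
E
```

```text
(344, 243, 40, 52)
[[ 3.630e+02  2.430e+02  5.107e-01 -6.890e-02]
 [ 3.440e+02  2.620e+02  4.740e-01 -3.320e-02]
 [ 3.440e+02  2.940e+02  4.136e-01 -3.410e-02]
 [ 3.830e+02  2.940e+02  4.147e-01 -1.079e-01]
 [ 3.830e+02  2.620e+02  4.752e-01 -1.073e-01]]
(289, 137, 69, 78)
[[ 3.190e+02  1.370e+02  7.131e-01  1.810e-02]
 [ 3.200e+02  1.480e+02  6.918e-01  1.580e-02]
 [ 2.960e+02  1.690e+02  6.504e-01  6.100e-02]
 [ 2.960e+02  1.790e+02  6.311e-01  6.070e-02]
 [ 2.890e+02  1.780e+02  6.328e-01  7.410e-02]
 [ 2.890e+02  1.930e+02  6.040e-01  7.350e-02]
 [ 2.960e+02  1.940e+02  6.023e-01  6.020e-02]
 [ 2.900e+02  2.100e+02  5.714e-01  7.100e-02]
 [ 2.950e+02  2.120e+02  5.677e-01  6.140e-02]
 [ 3.000e+02  2.020e+02  5.870e-01  5.220e-02]
 [ 3.020e+02  1.720e+02  6.448e-01  4.950e-02]
 [ 3.240e+02  1.520e+02  6.842e-01  8.000e-03]
 [ 3.450e+02  1.730e+02  6.443e-01 -3.280e-02]
 [ 3.450e+02  2.030e+02  5.866e-01 -3.360e-02]
 [ 3.510e+02  2.140e+02  5.657e-01 -4.530e-02]
 [ 3.540e+02  2.110e+02  5.715e-01 -5.100e-02]
 [ 3.490e+02  1.970e+02  5.982e-01 -4.110e-02]
 [ 3.570e+02  1.950e+02  6.023e-01 -5.630e-02]
 [ 3.570e+02  1.810e+02  6.293e-01 -5.600e-02]
 [ 3.500e+02  1.790e+02  6.329e-01 -4.250e-02]
 [ 3.510e+02  1.710e+02  6.484e-01 -4.430e-02]
 [ 3.290e+02  1.490e+02  6.902e-01 -1.500e-03]
 [ 3.300e+02  1.370e+02  7.135e-01 -3.100e-03]
 [ 3.260e+02  1.370e+02  7.134e-01  4.600e-03]
 [ 3.260e+02  1.440e+02  6.998e-01  4.400e-03]
 [ 3.230e+02  1.440e+02  6.997e-01  1.020e-02]
 [ 3.220e+02  1.370e+02  7.132e-01  1.230e-02]]
box ((364.5, 275.5), (23.0, 11.0), 90.0) [[ 0.4704 -0.0603]
 [ 0.4707 -0.0807]
 [ 0.428  -0.0812]
 [ 0.4277 -0.0608]]
```

View pics/c1.png

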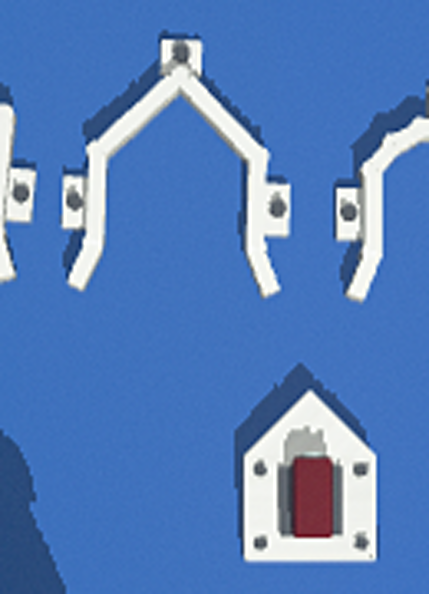

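The crop shows the V nest with its apex at about (324,152) full-frame and the carriage square-on, with its tip at (363,243).
- **Carriage:** origin about (0.454, -0.0705), yaw about 0.01.
- **Nest home:** about (0.630, 0.009), yaw about -0.02.

I'll hold the sensor box by its sides and slide the carriage.

Request:
carry_out(
  motion=[
    [[0.17,-0.3,0.0],0.15],
    [[0.17,-0.3,0.0],0.3],
    [[0.17,-0.3,0.0],0.446],
    [[0.17,-0.3,0.0],0.446],
    [[0.17,-0.3,0.0],0.446],
    [[0.17,-0.3,0.0],0.446],
    [[0.17,-0.3,0.0],0.446],
    [[0.177,-0.66,0.0],0.446],
    [[0.177,-0.66,0.0],0.446],
    [[0.177,-0.66,0.0],0.446],
    [[0.177,-0.66,0.0],0.446],
    [[0.177,-0.66,0.0],0.446],
    [[0.177,-0.66,0.0],0.446],
    [[0.177,-0.66,0.0],0.446],
    [[0.177,-0.66,0.0],0.446],
    [[0.177,-0.66,-0.05],0.446],
    [[0.177,-0.66,-0.1],0.446],
    [[0.177,-0.66,-0.13],0.446],
    [[0.177,-0.66,-0.13],0.446],
    [[0.177,-0.66,-0.13],0.446],
  ],
  grip=-0.1,
  squeeze=8,
)

```text
time: 2.15
position: [0.4505, -0.0699, 0.0931]
tool_rot: [-2.207, -2.235, 0.001]
ft_force: [0.2, -1.2, 0.9]
grip_width: 0.549
```

Request:
carry_out(
  motion=[
    [[0.0,-0.001,-0.04],0.0],
    [[0.0,-0.001,-0.055],0.0],
    [[0.0,-0.001,-0.062],0.0],
    [[0.0,-0.001,-0.067],0.0],
    [[0.0,-0.001,-0.067],0.0],
    [[0.0,-0.001,-0.067],0.0],
  ],
)

```text
time: 2.75
position: [0.4514, -0.0712, 0.0268]
tool_rot: [2.207, 2.234, 0.003]
ft_force: [0.3, 0.3, -0.3]
grip_width: 0.553
```

```bash
python3 - <<'E'
from h import *
d=eyes.get_image("side");im=np.array(d["pixels"])
cv2.imwrite("pics/s1.png",cv2.resize(im[180:340,220:440],None,fx=3.5,fy=3.5,interpolation=cv2.INTER_CUBIC))
s=get_state();print(s["position"],s["ft_force"])
E
```

```text
[ 0.45132104 -0.07114605  0.02672261] [ 0.21833022 -0.15123737  0.83526294]
```

View pics/s1.png

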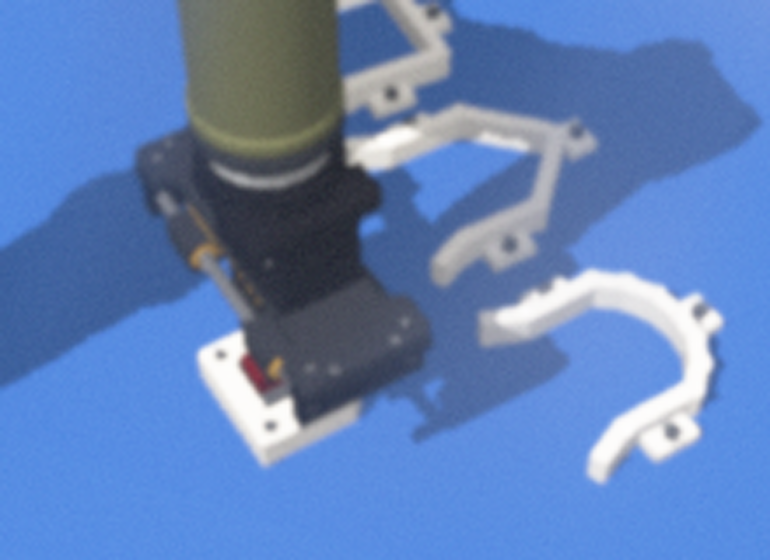

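The side crop shows the fingers straddling the red box, with the plate flat. Now close the grip.

Request:
carry_out(
  motion=[
    [[0,0,0],0],
    [[0,0,0],0],
    [[0,0,0],0],
    [[0,0,0],0],
    [[0,0,0],0],
    [[0,0,0],0],
  ],
  grip=1,
  squeeze=12,
)

```text
time: 3.4
position: [0.4502, -0.0714, 0.0256]
tool_rot: [2.208, 2.235, -0.0]
ft_force: [0.4, -0.8, 0.5]
grip_width: 0.252
```

Request:
carry_out(
  motion=[
    [[0.0,0.01,0],0],
    [[0.0,0.02,0],0],
    [[0.002,0.03,0],-0.01],
    [[0.005,0.04,0],-0.02],
    [[0.01,0.05,0],-0.03],
    [[0.015,0.06,0],-0.03],
    [[0.02,0.07,0],-0.03],
    [[0.03,0.077,0],-0.03],
    [[0.038,0.081,0],-0.03],
    [[0.045,0.082,0],-0.03],
    [[0.05,0.082,0],-0.03],
    [[0.05,0.082,0],-0.03],
    [[0.05,0.082,0],-0.03],
  ],
)

```text
time: 4.7
position: [0.4998, 0.0129, 0.0256]
tool_rot: [-2.238, -2.201, 0.0]
ft_force: [-3.6, 0.9, 6.5]
grip_width: 0.249
```

```bash
python3 - <<'E'
from h import *
d=eyes.get_image("top");im=np.array(d["pixels"])
cv2.imwrite("pics/t2.png",cv2.resize(im[125:305,250:400],None,fx=3.3,fy=3.3,interpolation=cv2.INTER_CUBIC))
s=get_state();print(s["position"],s["ft_force"],s["grip_width"],s["time"])
E
```

```text
[0.49979224 0.01292163 0.02556446] [-3.95168609  0.0646955   6.13486413] 0.2460629546792748 4.75
```

View pics/t2.png

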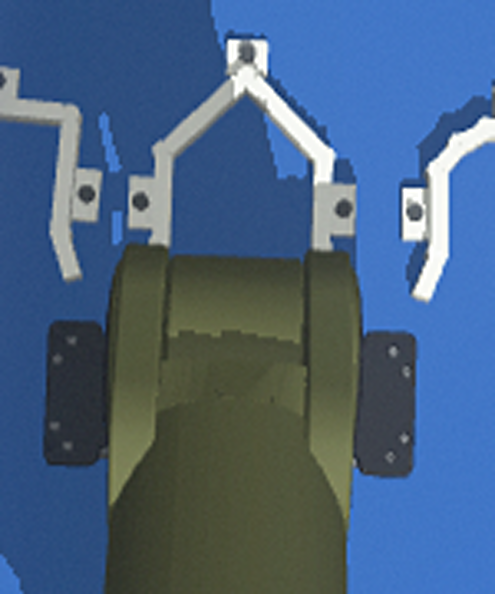

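Top view: nest unobstructed, carriage hidden under the wrist, forces small. Now slide in, stopping about 10 mm short.

Request:
carry_out(
  motion=[
    [[0.01,-0.001,0],0],
    [[0.02,-0.001,0],0],
    [[0.03,-0.0015,0],0],
    [[0.04,-0.002,0],0],
    [[0.05,-0.002,0],0],
    [[0.06,-0.0025,0],0],
    [[0.07,-0.003,0],0],
    [[0.08,-0.003,0],0],
    [[0.088,-0.0035,0],0],
    [[0.095,-0.004,0],0],
    [[0.102,-0.004,0],0],
    [[0.108,-0.004,0],0],
    [[0.112,-0.004,0],0],
    [[0.114,-0.004,0],0],
    [[0.114,-0.004,0],0],
  ],
)

```text
time: 6.25
position: [0.6133, 0.0092, 0.0254]
tool_rot: [-2.237, -2.2, 0.001]
ft_force: [-5.3, -0.5, 7.1]
grip_width: 0.251
```

```bash
python3 - <<'E'
from h import *
d=eyes.get_image("side");im=np.array(d["pixels"])
cv2.imwrite("pics/s2.png",cv2.resize(im[150:310,250:470],None,fx=3.5,fy=3.5,interpolation=cv2.INTER_CUBIC))
s=get_state();print(s["position"],s["ft_force"],s["torque"],s["grip_width"],s["time"])
E
```

```text
[0.61330334 0.00923463 0.02538997] [-5.03141654  0.96100995  6.92891233] [0.09457416 1.16180188 0.03124462] 0.2521928829197939 6.3
```

View pics/s2.png

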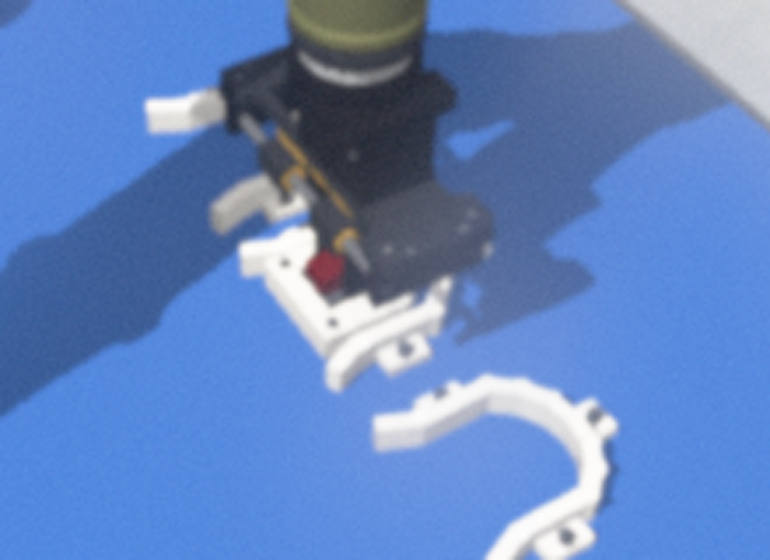

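The carriage is between the walls, flat, with its back still about 12 mm short. Now advance gently to contact.

Request:
carry_out(
  motion=[
    [[0.004,0,0],0],
    [[0.007,0,0],0],
    [[0.009,0,0],0],
    [[0.0105,0,0],0],
    [[0.0105,0,0],0],
  ],
)

```text
time: 6.8
position: [0.6236, 0.0092, 0.0254]
tool_rot: [-2.237, -2.2, 0.001]
ft_force: [-5.5, -0.2, 7.4]
grip_width: 0.248
```

Request:
carry_out(
  motion=[
    [[0.001,0,0],0],
    [[0.002,0,0],0],
    [[0.002,0,0],0],
  ],
)

```text
time: 7.1
position: [0.6247, 0.0092, 0.0254]
tool_rot: [-2.236, -2.199, 0.003]
ft_force: [-7.9, -0.3, 9.7]
grip_width: 0.255
```

Request:
carry_out(
  motion=[
    [[0.001,0,0],0],
    [[0.001,0,0],0],
  ],
)

```text
time: 7.3
position: [0.6247, 0.0092, 0.0253]
tool_rot: [-2.235, -2.198, 0.005]
ft_force: [-10.4, 0.5, 11.1]
grip_width: 0.252
```

Request:
carry_out(
  motion=[
    [[0.001,0,0],0],
    [[0.001,0,0],0],
  ],
)

```text
time: 7.5
position: [0.625, 0.0092, 0.0252]
tool_rot: [-2.234, -2.197, 0.007]
ft_force: [-12.5, 0.3, 12.5]
grip_width: 0.253
```

Request:
carry_out(
  motion=[
    [[0.001,0,0],0],
    [[0.001,0,0],0],
  ],
)

```text
time: 7.7
position: [0.6256, 0.0092, 0.0249]
tool_rot: [-2.234, -2.197, 0.008]
ft_force: [-11.8, -0.1, 10.6]
grip_width: 0.253
```

Contact at TCP x≈0.625, and now the pads are slipping on the box. Release, retreat up and back, and check.

Request:
carry_out(
  motion=[
    [[-0.003,0,0],0],
    [[-0.003,0,0],0],
    [[-0.003,0,0],0],
    [[-0.003,0,0],0],
    [[-0.003,0,0],0],
    [[-0.003,0,0.02],0],
    [[-0.003,0,0.05],0],
    [[-0.003,0,0.08],0],
    [[-0.05,0,0.1],0],
    [[-0.1,0,0.1],0],
    [[-0.14,0,0.1],0],
    [[-0.14,0,0.1],0],
    [[-0.14,0.05,0.1],0],
    [[-0.14,0.1,0.1],0],
    [[-0.14,0.15,0.1],0],
    [[-0.14,0.2,0.1],0],
    [[-0.14,0.2,0.1],0],
    [[-0.14,0.2,0.1],0],
  ],
  grip=-0.1,
)

```text
time: 9.5
position: [0.49, 0.2081, 0.1254]
tool_rot: [2.237, 2.205, -0.0]
ft_force: [0.3, -1.1, -0.8]
grip_width: 0.552
```

```bash
python3 - <<'E'
from h import *
d=eyes.get_image("top");im=np.array(d["pixels"])
cv2.imwrite("pics/t3.png",cv2.resize(im[125:230,270:380],None,fx=5.5,fy=5.5,interpolation=cv2.INTER_CUBIC))
s=get_state();print(s["position"],s["ft_force"],s["grip_width"],s["time"])
E
```

```text
[0.49026293 0.20626352 0.12539413] [-0.19284614 -1.01807117  0.31793287] 0.552244107971083 9.55
```

View pics/t3.png

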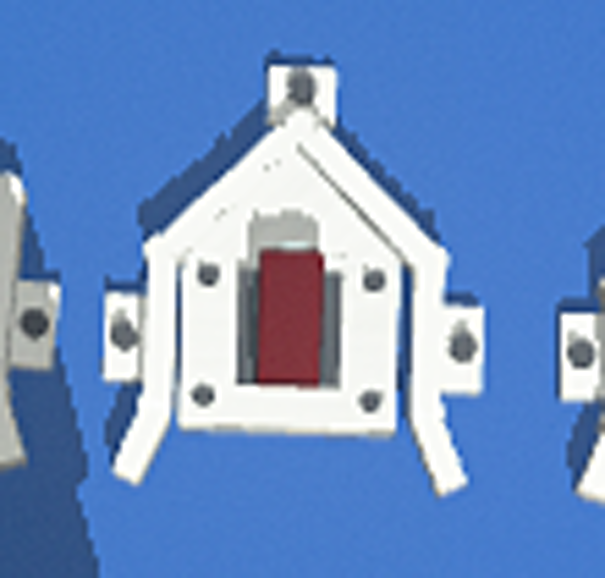

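Nearly home: a thin gap remains on the right V face, and the carriage is about 0.012 rad counter-clockwise of the nest. I'll seat it by pushing its back with shut fingers, squared to the nest.

Request:
carry_out(
  motion=[
    [[0.02,-0.05,0],-0.005],
    [[0.04,-0.1,0],-0.005],
    [[0.05,-0.15,0],-0.005],
    [[0.05,-0.196,0],-0.005],
    [[0.05,-0.196,0],-0.005],
    [[0.05,-0.196,0],-0.005],
    [[0.05,-0.196,-0.04],-0.005],
    [[0.05,-0.196,-0.08],-0.005],
    [[0.05,-0.196,-0.105],-0.005],
    [[0.05,-0.196,-0.114],-0.005],
    [[0.05,-0.196,-0.114],-0.005],
    [[0.055,-0.196,-0.114],-0.005],
    [[0.06,-0.196,-0.114],-0.005],
    [[0.065,-0.196,-0.114],-0.005],
    [[0.07,-0.196,-0.114],-0.005],
    [[0.075,-0.196,-0.114],-0.005],
    [[0.079,-0.196,-0.114],-0.005],
    [[0.079,-0.196,-0.114],-0.005],
  ],
  grip=1,
)

```text
time: 11.35
position: [0.5694, 0.0107, 0.0116]
tool_rot: [2.246, 2.196, 0.0]
ft_force: [0.4, 0.2, -0.5]
grip_width: 0.007
```

Request:
carry_out(
  motion=[
    [[0.003,0,0],0],
    [[0.005,0,0],0],
    [[0.007,0,0],0],
    [[0.007,0,0],0],
  ],
)

```text
time: 11.75
position: [0.576, 0.0108, 0.0116]
tool_rot: [2.247, 2.196, 0.0]
ft_force: [0.3, 0.7, -0.2]
grip_width: 0.008
```

Request:
carry_out(
  motion=[
    [[0.001,0,0],0],
    [[0.002,0,0],0],
    [[0.003,0,0],0],
    [[0.003,0,0],0],
  ],
)

```text
time: 12.15
position: [0.5771, 0.0108, 0.0113]
tool_rot: [-2.245, -2.194, 0.004]
ft_force: [-5.4, 0.5, 3.8]
grip_width: 0.002
```

Request:
carry_out(
  motion=[
    [[0.001,0,0],0],
    [[0.002,0,0],0],
    [[0.002,0,0],0],
  ],
)

```text
time: 12.45
position: [0.5772, 0.0108, 0.011]
tool_rot: [-2.242, -2.192, 0.008]
ft_force: [-8.9, 0.3, 6.8]
grip_width: 0.008
```

Request:
carry_out(
  motion=[
    [[0.002,0,0],0],
    [[0.004,0,0],0],
    [[0.006,0,0],0],
    [[0.006,0,0],0],
  ],
)

```text
time: 12.85
position: [0.5773, 0.0108, 0.0104]
tool_rot: [-2.236, -2.185, 0.022]
ft_force: [-23.4, -0.2, 19.8]
grip_width: 0.006
```

Request:
carry_out(
  motion=[
    [[0.002,0,0],0],
    [[0.004,0,0],0],
    [[0.005,0,0],0],
    [[0.005,0,0],0],
  ],
)

```text
time: 13.25
position: [0.5773, 0.0109, 0.01]
tool_rot: [-2.23, -2.179, 0.032]
ft_force: [-33.9, 0.7, 29.3]
grip_width: 0.008
```

Solid stop at 34 N with no motion. Back off and check from above.

Request:
carry_out(
  motion=[
    [[-0.008,0,0],0],
    [[-0.016,0,0],0],
    [[-0.03,0,0],0],
    [[-0.045,0,0],0],
    [[-0.045,0,0.04],0],
    [[-0.045,0,0.08],0],
    [[-0.045,0,0.115],0],
    [[-0.07,0.04,0.115],0],
    [[-0.08,0.09,0.115],0],
    [[-0.09,0.14,0.115],0],
    [[-0.1,0.19,0.115],0],
    [[-0.1,0.2,0.115],0],
    [[-0.1,0.2,0.115],0],
  ],
)

```text
time: 14.55
position: [0.4916, 0.214, 0.1268]
tool_rot: [2.24, 2.202, 0.003]
ft_force: [0.5, -0.4, 0.1]
grip_width: 0.002
```

```bash
python3 - <<'E'
from h import *
d=eyes.get_image("top");im=np.array(d["pixels"])
cv2.imwrite("pics/t4.png",cv2.resize(im[125:230,270:380],None,fx=5.5,fy=5.5,interpolation=cv2.INTER_CUBIC))
s=get_state();print(s["position"],s["ft_force"],s["grip_width"],s["time"])
E
```

```text
[0.49224068 0.21099498 0.12670604] [-0.13147466 -0.86008331  0.93576493] 0.006581241610221339 14.6
```

View pics/t4.png

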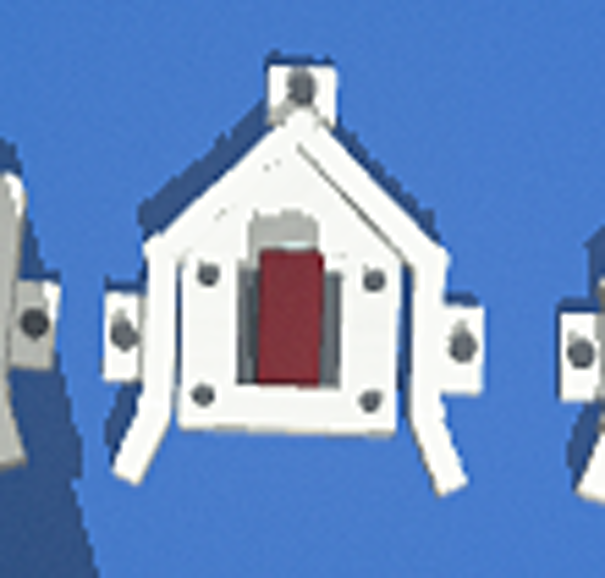

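No change: a line of at most 1 mm remains on the right V face, and the side gaps show the carriage about 1 mm left and slightly counter-clockwise. I'll re-grip the box and nudge right and forward, along the left V face.

Request:
carry_out(
  motion=[
    [[0,-0.05,0],0],
    [[0.0,-0.1,0],0],
    [[0.02,-0.15,0],0],
    [[0.05,-0.2,0],0],
    [[0.1,-0.202,0],0],
    [[0.131,-0.202,0],0],
    [[0.131,-0.202,-0.03],0],
    [[0.131,-0.202,-0.06],0],
    [[0.131,-0.202,-0.06],0],
    [[0.131,-0.202,-0.06],0],
  ],
  grip=-0.1,
)

```text
time: 15.6
position: [0.6224, 0.0063, 0.0668]
tool_rot: [2.25, 2.192, -0.002]
ft_force: [-0.6, 0.6, 0.8]
grip_width: 0.547
```

Request:
carry_out(
  motion=[
    [[0,0.0025,-0.02],0.004],
    [[0,0.0025,-0.033],0.004],
    [[0,0.0025,-0.041],0.004],
    [[0,0.0025,-0.041],0.004],
    [[0,0.0025,-0.041],0.004],
  ],
)

```text
time: 16.1
position: [0.6231, 0.011, 0.0263]
tool_rot: [2.242, 2.2, 0.001]
ft_force: [0.4, 0.6, 0.2]
grip_width: 0.546
```

Request:
carry_out(
  motion=[
    [[0,0,0],0],
    [[0,0,0],0],
    [[0,0,0],0],
    [[0,0,0],0],
    [[0,0,0],0],
  ],
  grip=1,
  squeeze=20,
)

```text
time: 16.6
position: [0.6226, 0.0095, 0.0258]
tool_rot: [2.243, 2.199, -0.002]
ft_force: [-1.4, -3.1, 2.0]
grip_width: 0.25
```

Request:
carry_out(
  motion=[
    [[0.001,-0.001,0],0],
    [[0.002,-0.002,0],0],
    [[0.003,-0.003,0],0],
    [[0.003,-0.003,0],0],
  ],
)

```text
time: 17.0
position: [0.6227, 0.0094, 0.0258]
tool_rot: [-2.237, -2.197, 0.005]
ft_force: [-10.4, 1.2, 10.0]
grip_width: 0.251
```

Request:
carry_out(
  motion=[
    [[0,-0.002,0],-0.005],
    [[0,-0.004,0],-0.01],
    [[0,-0.005,0],-0.015],
    [[0,-0.005,0],-0.015],
  ],
)

```text
time: 17.4
position: [0.624, 0.0077, 0.0259]
tool_rot: [-2.25, -2.183, -0.001]
ft_force: [-6.1, 4.8, 8.1]
grip_width: 0.251
```

```bash
python3 -c "
from h import *
s=get_state();print(s['position'],s['ft_force'],s['torque'],s['tool_rot'])"
```

```text
[0.62402988 0.00772979 0.02586139] [-6.14966789  4.80751491  8.14892781] [1.03483506 1.46634216 0.19877197] [-2.25036397e+00 -2.18269649e+00 -1.14909401e-03]
```

It slid +1.3 mm in x and -1.7 mm in y along the left face, as intended. Press forward to settle.

Request:
carry_out(
  motion=[
    [[0.001,0,0],0],
    [[0.002,0,0],0],
    [[0.003,0,0],0],
    [[0.004,0,0],0],
    [[0.004,0,0],0],
  ],
)

```text
time: 17.9
position: [0.6242, 0.0078, 0.0257]
tool_rot: [-2.246, -2.178, 0.007]
ft_force: [-15.6, 5.4, 15.4]
grip_width: 0.252
```

Request:
carry_out(
  motion=[
    [[-0.006,0.003,0],0],
    [[-0.006,0.003,0],0],
    [[-0.006,0.003,0],0],
    [[-0.006,0.003,0],0],
    [[-0.006,0.003,0.002],0],
    [[-0.006,0.003,0.03],0],
    [[-0.006,0.003,0.06],0],
    [[-0.01,0.003,0.1],0],
    [[-0.06,0.003,0.1],0],
    [[-0.1,0.003,0.1],0],
    [[-0.13,0.05,0.1],0],
    [[-0.13,0.1,0.1],0],
    [[-0.13,0.15,0.1],0],
    [[-0.13,0.2,0.1],0],
    [[-0.13,0.2,0.1],0],
    [[-0.13,0.2,0.1],0],
  ],
  grip=-0.1,
)

```text
time: 19.5
position: [0.4995, 0.2051, 0.1255]
tool_rot: [2.254, 2.188, 0.0]
ft_force: [-0.4, -1.1, -0.3]
grip_width: 0.551
```

```bash
python3 - <<'E'
from h import *
d=eyes.get_image("top");im=np.array(d["pixels"])
cv2.imwrite("pics/t5.png",cv2.resize(im[125:230,270:380],None,fx=5.5,fy=5.5,interpolation=cv2.INTER_CUBIC))
s=get_state();print(s["position"],s["ft_force"],s["tool_rot"],s["time"])
E
```

```text
[0.49992913 0.20277929 0.12547352] [ 0.14815372 -0.89591004  0.48659561] [ 2.25769119e+00  2.18356366e+00 -9.34030114e-04] 19.55
```

View pics/t5.png

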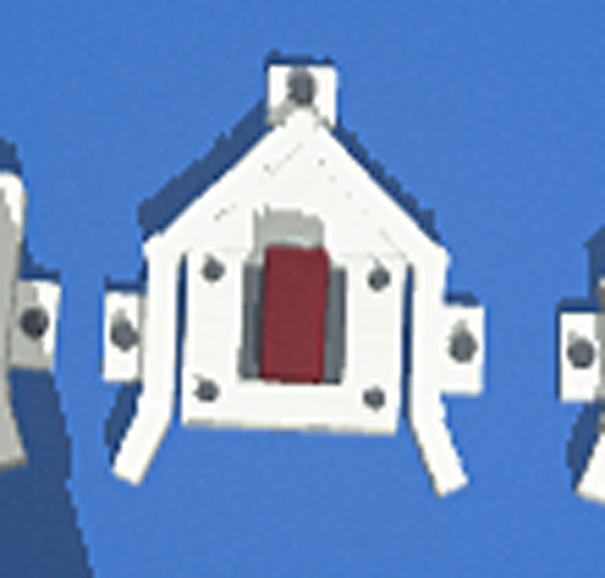

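Now both V faces show the same hairline, the side gaps are equal and the back is square to the nest. The arm is clear, so I'm handing in.

```bash
python3 -c "
from bench import ticket
print(ticket.close_job())"
```

```text
the job is handed in; nothing more can be done
None
```

I slid the carriage nose first into the pointed nest (the middle one), and my last checks show it home against the back. I held it by the sensor box and moved it at constant height. I handed the job in at about 20 s.

- **First seating fell short:** after the first slide and a 34 N push from behind, the top view still showed a gap of up to 1 mm on the right V face. The carriage sat about 1 mm to the left and was slightly turned.
- **Correction:** I gripped the box again and nudged it right and forward. It moved 1.3 mm forward and 1.7 mm right along the left V face, then stopped firmly at about 16 N.
- **Final check:** the last top view shows matching hairlines on both V faces, about equal side gaps, and the back square to the nest. The gripper was open and clear of everything.
- **Not checked:** my planned path stayed clear of the cup, knob and screwdriver, but I took no separate final picture of them.

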